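Put the lilac pot on show and shut the showcase

ROBOT

A 6-joint arm with a two-finger parallel gripper is mounted at the origin on the work surface. World frame = base frame: x ahead of the robot, y to its left, z up, the work surface at z = 0. Lengths are in m, angles in rad, forces in N, time in s.
With the tool pointing down it reaches from about 0.275 to 0.725 m from the base axis. Payload 15.9 kg.
Tool frame: the origin (TCP) lies on the centre line of the jaws, within the pads' length; the fingertips stand 22 mm ahead of it and the grasp point (between the pads) lies 3 mm ahead of it (manip.tip_extent is the distance from the TCP to the fingertips, in m); z points along the fingers, y is the direction in which the jaws open and shut (so a half turn about z gives the same grasp; the last joint's range is limited). The gripper opens to 85 mm and grips with 20 to 120 N. Pads are 22 mm wide; open, the fingers measure 114 mm over their backs; the gripper's body (76 mm by 85 mm) begins 54 mm behind the grasp point. The pads swing forward as they close: fully open they stand 13 mm farther back than shut.
Start: joints at [-1.284, 0.213, -0.034, 1.323, 0, 1.571], TCP at [0.141, -0.48, 0.253] pointing down, gripper open.
Joint ranges: [-2.98, 2.98], [-0.74, 1.72], [-1.14, 1.35], [-2.1, 2.04], [-1.57, 1.44], [-3.14, 3.14]. Speed limits (rad/s): [1.89, 1.89, 2.39, 2.57, 3.14, 3.14].

INTERFACE

Orientations are given as a unit quaternion [x, y, z, w].
In Python, from workcell import manip, vision, hand_in, finder gives the robot as it stands.
- The arm moves only by the tool arm_command, never from a script. Its argument "targets" is a list of rows, each a list of 5 numbers: the shift along the tool's x, y, z in mm, then the turn about the tool's z in rad, then the finger opening in mm, from 0 to 85.4. In form: [[dx, dy, dz, spin, hand], ...]. A call has 1 to 8 rows; each row shifts and turns the pose as measured when the row begins, along the tool's axes as they then stand; what a row does not reach is not made up. A row lasts 1/12 s, in which the tool goes at most 41.7 mm and 7.16 degrees, less where a joint would pass 70% of its speed; a pose out of reach is approached as far as the arm can. A call is refused whole if a number of a shift passes 41.7 or a number of a turn 0.125, either way. A call with a gripper value outside its range is refused whole. The fingers move at their own pace and stop on an object; "force" is the grip in N (left out, the last holds). Time passes only in rows, so rows that do not move let the fingers close. It gives the time, the measured TCP pose, the force and the opening at its end, in the units of the state.
- manip.observe(): the state, without advancing time (a new reading comes with each control period).
- vision.capture(name): name is "side" or "top"; returns a dict with "img" (384x512x3 uint8, red, green, blue), "fx", "fy", "cx", "cy" (pixels), "R" (3x3) and "t" (3): a world point X has camera coordinates R X + t. Camera axes: x right, y down, z forward; pixel columns grow to the right and rows downward; lengths in m; the calibration is good to about 2 mm. A picture is of the moment at which its call begins. There is no depth.
- hand_in(): hands the job in, once; it reports no verdict.
Trained networks look in the newest picture that a camera, given by its name, has taken for a name from the list of things; names that differ only in an ending like _2 or _b are one class to them, and where a whole thing is asked for, a point or a joint stands for the part that bears it (a point fixed in the world has none). Each returns a list of dicts, best first, with "confidence" (0 to 1); they miss things now and then, are a little off and sometimes report something else, mostly with a low value. They report only what shows in the picture. A call takes as long as a camera call. They do not tell look-alikes from the thing itself.
- finder.trace(camera, name): "mask" (384x512 bool, what is visible of it) and "bbox" ([left, top, width, height] in pixels, round what is visible of it).
The state is a dict: "time": time; "q": joint angles; "joint_vel": joint speeds; "joint_torque": joint torques, N m; "tcp_pos": TCP position; "tool_rot": TCP orientation; "wrist_force": force on the tool from outside, world axes, zero at the start; "ft_torque": the same for the moment, N m; "finger_gap": opening from 0.0 (shut) to 1.0 (fully open).
Only numpy, scipy, OpenCV 4.12 (cv2) and the standard library are available. Lean on these libraries where they do the work, as an engineer would, in place of code of your own. Each camera call takes 0.05 s, during which the arm holds its last target.

TASK

Stand the lilac lidded pot upright in the middle of the empty white display block inside the open showcase, setting it down without dropping it. Then lower the showcase's glazed lid gently until it rests fully shut; do not let it fall. Leave the blue tea bowl in the case and the mug and brown jar on the table as they are.

Things in the scene. Friction and masses are not known exactly. Their poses are not given: they have to be found in the camera images.
- pot: Lilac glazed lidded sugar pot, loose, about 0.22 kg, 58 mm across, 82 mm tall to the top of its knob (its lid is fast). Foot 48 mm across; the side is upright from 10 to 50 mm above the foot, where it is best gripped. Origin: centre of the foot's underside, z up. It stands on the table.
- pot_mid (a point): The pot's centre, 41 mm above its foot; axes as the pot's.
- block_top (a point): Centre of the top face of the white display block, a fixed square plate 100 x 100 mm and 8 mm thick lying on the felt floor of the showcase; z up, x and y along its edges, parallel to the case's. It lies in one half of the case's length, the tea bowl in the other.
- case_hinge (a point): Middle of the lid's hinge axis, 118 mm above the table. It does not move with the lid; axes as the showcase's: x from the front to the hinged back, y along the hinge, z up. In these axes the case reaches from x = -180 to 0 and y = -170 to 170 mm.
- lid (a joint): Lid's hinge angle in rad: 0 = shut, level on the case's buffers (its stop), pi/2 = upright, 1.8 = leaning back on its other stop. At angle a the handle's centre is at x = -225 mm * cos(a), z = 225 mm * sin(a) in the axes of case_hinge. Starts open, 1.55 to 1.74. Hinges only a little stiff: left alone it stays above about 1.35 rad, but lower down it falls shut unless held.
- lid_handle (a point): Centre of the lid's pull handle, a round dark bar 12 mm thick, 100 mm long, parallel to the hinge, on a 10 mm post at each end, 45 mm out from the middle of the lid's front edge in the lid's plane (39 mm clear between bar and edge). It can turn between the fingers as the lid swings. y along the bar, x from bar to hinge, turning with the lid. Lid shut: 45 mm ahead of the case's upright front.
- case: Showcase, fixed to the table: clear walls in an aluminium frame 12 mm thick, 180 mm deep (x, from the front to the hinged back), 340 mm long (y), rim 108 mm above the table; inside 156 x 316 mm, dark green felt floor 12 mm above the table. Origin: centre of its underside.
- lid_pane (a point): Centre of the lid, an aluminium frame with a clear pane, 180 x 340 x 14 mm, about 0.5 kg (2 N at the handle to hold it level). Axes turn with the lid: x from its front edge to the hinge, y along the hinge, z out of its upper face when shut.
- bowl_mid (a point): Centre of the blue tea bowl standing in the showcase, loose, 76 mm across the rim, 60 mm tall; the point is half-way up. Leave it alone.
- mug_mid (a point): Centre of the cream mug with yellow flowers on the table, 76 mm across, 92 mm tall, its handle reaching 68 mm from the axis; the point is half-way up. Leave it alone.
- jar_mid (a point): Centre of the brown and dark blue jar with a cream neck on the table, 92 mm across, 105 mm tall; the point is half-way up. Leave it alone.
Not all that is in view belongs to the job. Of the things like the pot, leave any that is red; of the rest the smaller one is meant.

How it is judged:
On the way:
1. the pot stands released on the display block while the lid is still open (horizontal distance between pot_mid and block_top below 0.025 m and z of pot_mid in the frame of block_top below 0.045 m and angle between pot_mid's own z axis and vertical below 0.1 rad and linear speed of pot below 0.03 m/s and contact force between pot and the fingers below 0.1 N and value of joint lid above 1 rad), for 0.2 s.
At the end, for the whole second after the job is handed in: The lid is shut (hinge angle below 0.025 rad) and the pot stands upright (within 0.1 rad) and still on the display block, its axis within 25 mm of the block's centre (horizontal distance between pot_mid and block_top below 0.025 m and z of pot_mid in the frame of block_top below 0.045 m and angle between pot_mid's own z axis and vertical below 0.1 rad and linear speed of pot below 0.03 m/s and contact force between pot and the fingers below 0.1 N and value of joint lid below 0.025 rad); the robot touches nothing.
It fails at once if the lid comes down onto its rest faster than 1.6 rad/s (about 0.36 m/s at the handle) (value of joint lid below 0.15 rad and velocity of joint lid below -1.6 rad/s).
It fails at once if the pot is dropped (moves faster than 0.5 m/s out of the fingers) (linear speed of pot above 0.5 m/s and contact force between pot and the fingers below 0.01 N).
It fails at once if the tea bowl is moved more than 15 mm or tipped (distance of bowl_mid from where it was at the start of the episode above 0.015 m or angle between bowl_mid's own z axis and vertical above 0.25 rad).
It fails at once if the mug or the jar is moved more than 15 mm (distance of any of mug_mid, jar_mid from where it was at the start of the episode above 0.015 m).
It also fails if it takes over 61 s, if anything falls off the work surface, if the arm or the gripper's body presses on something with over 40 N, if the wrist force passes 120 N, or if a joint passes its speed limit or range.

## Working session

There is one attempt and no reset: what is moved stays moved. The work goes in short steps, Python scripts to look and compute and a tool call to move; the robot and the scene stay as the last step left them, time stands still between calls to the robot, and variables do not carry over. Pictures are saved under pics/ and viewed, and the job is handed in when it is done.

Besides the shell and the picture viewer there is one more tool, called after "Call:" by a JSON object that holds its "name" and its "arguments", one argument or row to a line. arm_command: Moves the arm, as the interface text tells. Its arguments: {"type":"object","properties":{"targets":{"type":"array","items":{"type":"array","items":{"type":"number"}}},"force":{"type":"number"}},"required":["targets"]}

```bash
mkdir -p pics
python3 - <<'E'
from workcell import manip, vision, finder
import cv2, numpy as np
print(manip.observe())
for n in ("side","top"):
    c=vision.capture(n)
    cv2.imwrite(f"pics/{n}0.png",cv2.cvtColor(c["img"],cv2.COLOR_RGB2BGR))
    print(n,c["fx"],c["cx"],c["cy"],np.round(c["R"],3).tolist(),np.round(c["t"],3).tolist(), (-c["R"].T@c["t"]).round(3))
    for o in ("pot","case","block_top","lid","lid_handle","bowl_mid","mug_mid","jar_mid"):
        try: print(o,[(r["bbox"],round(r["confidence"],2)) for r in finder.trace(n,o)][:4])
        except Exception as e: print(o,e)
E
```

```text
{'time': 0.0, 'q': array([-1.28400726e+00,  2.13385963e-01, -3.50126847e-02,  1.32349774e+00,
        1.22772225e-06,  1.57077008e+00]), 'joint_vel': array([-0.00028205,  0.00094496, -0.00069776, -0.00063777, -0.00149436,
       -0.00141161]), 'joint_torque': array([-7.34571397e-03, -6.86144614e+01,  4.87119699e+01,  1.72270514e-02,
       -5.06236065e-04,  3.06649349e-05]), 'tcp_pos': array([ 0.14135412, -0.47929642,  0.25281967]), 'tool_rot': array([ 9.89734583e-01,  1.42916594e-01, -7.79863597e-05, -5.44472092e-04]), 'wrist_force': array([ 0.74100362,  0.27220443, -0.01739593]), 'ft_torque': array([-0.03172417, -0.0047601 , -0.00685159]), 'finger_gap': 0.9977814541817912}
side 444.40567847170854 252.0272406364505 191.66445545295576 [[-0.728, -0.685, -0.005], [-0.475, 0.51, -0.717], [0.493, -0.52, -0.698]] [0.43, 0.244, 1.087] [-0.107  0.735  0.935]
pot [([143.6, 267.8, 38.7, 41.3], 0.79), ([210.3, 284.3, 21.6, 34.9], 0.58)]
case [([229.9, 48.9, 142.7, 158.4], 0.76)]
block_top [([297.9, 157.8, 30.5, 18.1], 0.62)]
lid [([260.9, 51.8, 110.1, 93.5], 0.83)]
lid_handle [([262.6, 49.8, 1
[... 166 characters left out ...]
523825198277 252.61218721972182 192.35483721659142 [[-0.008, -1.0, -0.008], [-0.992, 0.009, -0.124], [0.124, 0.007, -0.992]] [0.09, 0.476, 0.887] [0.363 0.08  0.94 ]
pot [([117.0, 241.2, 28.8, 23.3], 0.9), ([141.0, 192.2, 28.6, 26.6], 0.89), ([80.0, 185.4, 44.3, 29.2], 0.73)]
case []
block_top [([316.7, 171.4, 44.3, 46.6], 0.76)]
lid [([143.4, 190.8, 28.5, 30.5], 0.68), ([369.6, 44.2, 80.8, 189.6], 0.6)]
lid_handle [([368.6, 44.1, 80.8, 186.0], 0.69)]
bowl_mid [([310.7, 125.2, 34.6, 30.8], 0.78), ([288.8, 42.4, 161.1, 204.1], 0.59)]
mug_mid [([146.9, 124.5, 44.5, 38.3], 0.69), ([143.8, 191.1, 25.5, 30.8], 0.27)]
jar_mid [([191.8, 178.5, 41.3, 38.2], 0.95), ([370.3, 43.6, 79.5, 190.3], 0.39)]
```

Run:
```python
import cv2
for n in ("side","top"):
    a=cv2.imread(f"pics/{n}0.png"); cv2.imwrite(f"pics/{n}0b.png",cv2.resize(a,(800,600),interpolation=cv2.INTER_CUBIC))
```

```text
(no output)
```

View pics/side0b.png

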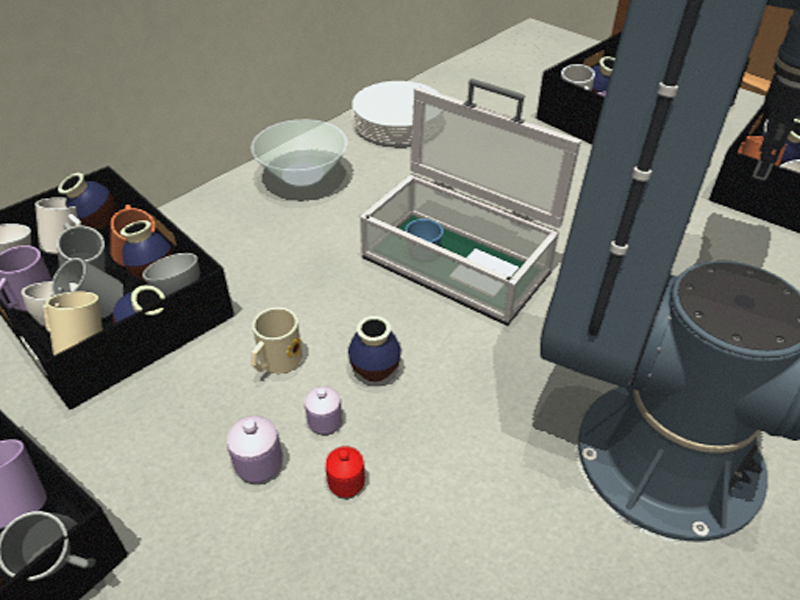

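View pics/top0b.png

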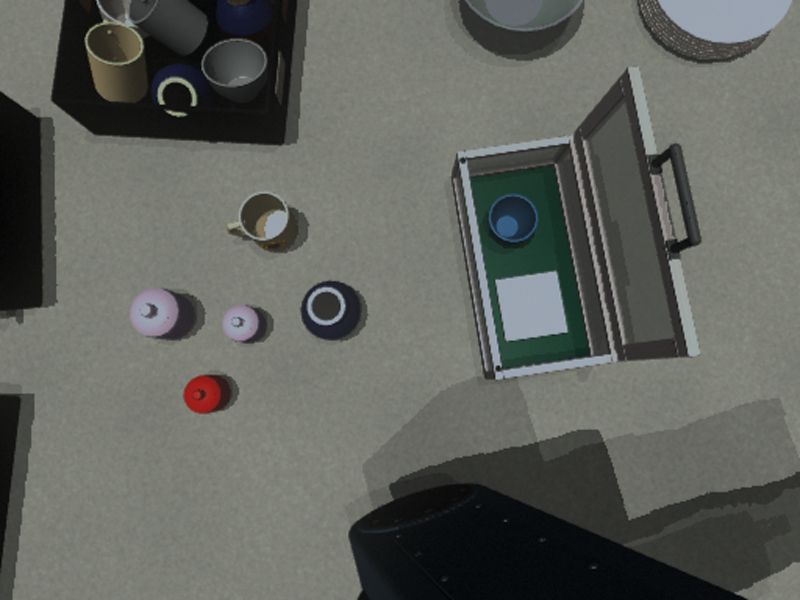

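```bash
cat > h.py <<'E'
import numpy as np, cv2
from scipy.optimize import least_squares
def proj(c,X):
    P=np.atleast_2d(X)@c["R"].T+c["t"]; return np.c_[c["fx"]*P[:,0]/P[:,2]+c["cx"],c["fy"]*P[:,1]/P[:,2]+c["cy"]]
def onplane(c,uv,z):
    d=c["R"].T@np.array([(uv[0]-c["cx"])/c["fx"],(uv[1]-c["cy"])/c["fy"],1]); o=-c["R"].T@c["t"]
    return o+d*(z-o[2])/d[2]
def surf(prof,n=48):
    th=np.linspace(0,2*np.pi,n,endpoint=False)
    return np.concatenate([np.c_[r*np.cos(th),r*np.sin(th),0*th+z] for z,r in prof])
POT=surf([(0,.024),(.01,.029),(.05,.029),(.06,.025),(.082,.006)])
def bb(uv): return np.r_[uv.min(0),uv.max(0)]
def fitrev(obs,prof,z,x0):  # obs: list of (cam,bbox ltwh)
    def f(p): return np.concatenate([bb(proj(c,prof+np.r_[p,z]))-np.r_[b[0],b[1],b[0]+b[2],b[1]+b[3]] for c,b in obs])
    s=least_squares(f,x0,loss="soft_l1"); return s.x,f(s.x).round(1)
E
python3 - <<'E'
from h import *
from workcell import manip, vision, finder
import pickle
C={n:vision.capture(n) for n in ("side","top")}
pickle.dump(C,open("c0.pkl","wb"))
T={n:finder.trace(n,"pot") for n in C}
for n in C:
    for r in T[n]:
        b=r["bbox"]; print(n,np.round(b),r["confidence"],onplane(C[n],(b[0]+b[2]/2,b[1]+b[3]/2),.041).round(3))
        m=r["mask"].astype(bool); print(C[n]["img"][m].mean(0).round())
for o,z in (("jar_mid",.052),("mug_mid",.046),("bowl_mid",.042),("block_top",.02)):
    for n in C:
        r=finder.trace(n,o)
        if r:
            b=r[0]["bbox"]; print(o,n,onplane(C[n],(b[0]+b[2]/2,b[1]+b[3]/2),z).round(3))
def crop(n,x,y,w,h,s):
    im=cv2.cvtColor(C[n]["img"],cv2.COLOR_RGB2BGR)[y:y+h,x:x+w]
    cv2.imwrite(f"pics/{n}_crop.png",cv2.resize(im,None,fx=s,fy=s,interpolation=cv2.INTER_CUBIC))
crop("top",280,35,180,216,2.7); crop("side",220,40,160,170,3.5)
E
```

```text
side [196. 248.  23.  30.] 0.92 [0.434 0.327 0.041]
[168. 158. 170.]
side [146. 268.  34.  40.] 0.74 [0.455 0.45  0.041]
[169. 159. 171.]
side [209. 284.  21.  36.] 0.61 [0.333 0.383 0.041]
[179.  45.  40.]
top [142. 196.  29.  25.] 0.94 [0.439 0.321 0.041]
[123. 118. 132.]
top [118. 239.  29.  25.] 0.92 [0.336 0.375 0.041]
[122.  33.  30.]
top [ 81. 184.  42.  34.] 0.88 [0.457 0.453 0.041]
[117. 111. 125.]
top [316. 174.  45.  42.] 0.48 [ 0.467 -0.123  0.041]
[151. 162. 174.]
jar_mid side [0.463 0.184 0.052]
jar_mid top [0.461 0.181 0.052]
mug_mid side [0.598 0.286 0.046]
mug_mid top [0.601 0.292 0.046]
bowl_mid top [ 0.599 -0.105  0.042]
block_top side [ 0.467 -0.157  0.02 ]
block_top top [ 0.47  -0.133  0.02 ]
```

View pics/top_crop.png

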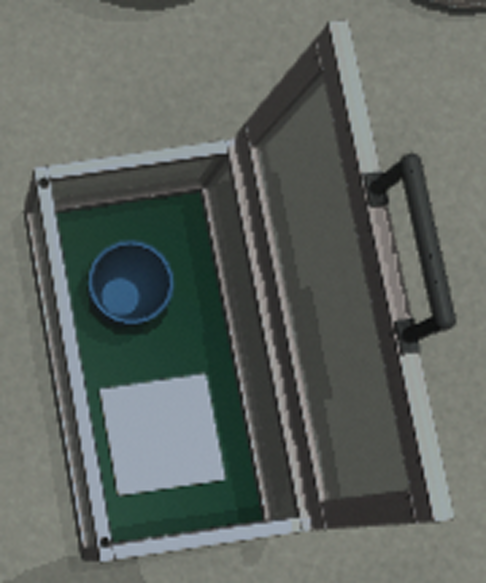

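View pics/side_crop.png

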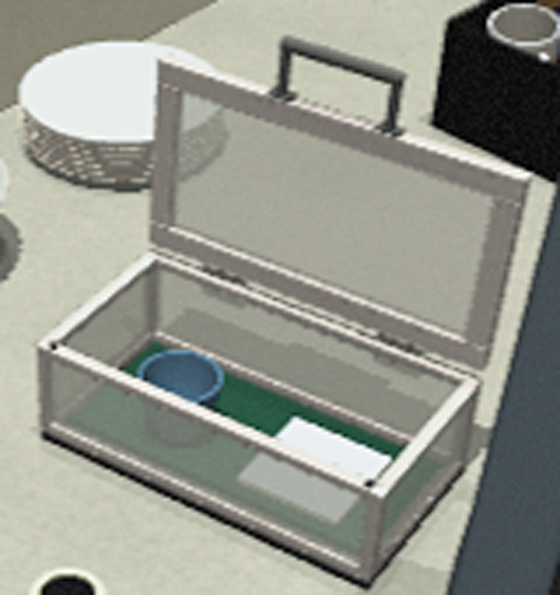

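```bash
cat > fit.py <<'E'
from h import *
import pickle
C=pickle.load(open("c0.pkl","rb"))
def top(p): return np.array(p)/2.7+[280,35]
def side(p): return np.array(p)/3.5+[220,40]
# local coordinates in hinge axes with z world
def W(p,L): 
    c,s=np.cos(p[2]),np.sin(p[2]); L=np.atleast_2d(L); return np.c_[p[0]+c*L[:,0]-s*L[:,1],p[1]+s*L[:,0]+c*L[:,1],L[:,2]]
obs=[("top",top([36,170]),lambda p:[-.18,.17,.108]),("top",top([102,560]),lambda p:[-.18,-.17,.108]),
("top",top([310,530]),lambda p:[0,-.17,.108]),
("side",side([40,344]),lambda p:[-.18,.17,.108]),("side",side([378,490]),lambda p:[-.18,-.17,.108]),
("side",side([155,255]),lambda p:[0,.17,.108]),("side",side([480,378]),lambda p:[0,-.17,.108])]
for uv,(sx,sy) in zip([(100,389),(207,374),(226,482),(118,495)],[(-1,1),(1,1),(1,-1),(-1,-1)]):
    obs.append(("top",top(uv),lambda p,sx=sx,sy=sy:[p[4]+sx*.05,p[5]+sy*.05,.020]))
hd=lambda s:(lambda p:[-.225*np.cos(p[3]),s*.05,.118+.225*np.sin(p[3])])
obs+=[("top",top([412,159]),hd(1)),("top",top([447,319]),hd(-1)),("side",side([287,44]),hd(1)),("side",side([403,77]),hd(-1))]
def f(p): return np.concatenate([proj(C[n],W(p,g(p)))[0]-uv for n,uv,g in obs])
s=least_squares(f,[.52,-.22,-1.57,1.6,-.09,-.08],loss="soft_l1"); p=s.x
if __name__=="__main__":
    print(p.round(4)); print(f(p).reshape(-1,2).round(1).tolist())
    print("block",W(p,[p[4],p[5],.02]).round(4),"handle",W(p,hd(0)(p)).round(4),"shut handle",W(p,[-.225,0,.118]).round(4))
    pot=[("side",[196.,248,23,30]),("top",[142.,196,29,25])]
    from workcell import finder,vision
    o=[]
    for n in("side","top"):
        vision.capture(n)
        for r in finder.trace(n,"pot"):
            b=r["bbox"]; q=onplane(C[n],(b[0]+b[2]/2,b[1]+b[3]/2),.041)
            if np.hypot(q[0]-.436,q[1]-.324)<.03: o.append((C[n],b)); print(n,b); break
    print(fitrev(o,POT,0.,[.437,.323]))
    for u in o: print(fitrev([u],POT,0.,[.437,.323]))
E
python3 fit.py
```

```text
[ 0.5461 -0.2103 -1.4365  1.6323 -0.0891 -0.0679]
[[-0.6, -1.4], [-1.2, 0.3], [2.0, -0.2], [-1.4, -1.0], [0.7, 1.0], [-0.8, -2.9], [0.7, -0.7], [0.0, 0.1], [-0.1, -0.0], [0.0, -0.5], [-0.0, 0.5], [0.3, 1.6], [-0.3, 0.6], [0.3, -1.2], [-1.3, -0.7]]
block [[ 0.4669 -0.1311  0.02  ]] handle [[ 0.548  -0.224   0.3426]] shut handle [[0.516  0.0126 0.118 ]]
side [197.5, 249.6, 23.3, 27.8]
top [143.6, 193.0, 26.3, 27.5]
(array([0.43876801, 0.32054638]), array([-1.3, -2.5, -0.3, -0. , -0.5,  2.9,  1.1,  0.3]))
(array([0.43468375, 0.32146554]), array([-0.5, -1.4,  0.5,  1.1]))
(array([0.44286062, 0.32135392]), array([-0.8,  1.2,  0.8, -1.3]))
```

```bash
cat > plan.py <<'E'
import numpy as np, sys
from scipy.spatial.transform import Rotation as Ro
from workcell import manip
def state():
    o=manip.observe(); M=Ro.from_quat(o["tool_rot"]).as_matrix()
    return o,np.array(o["tcp_pos"]),np.arctan2(M[1,0],M[0,0]),M
def wrap(a): return (a+np.pi)%(2*np.pi)-np.pi
def rows(goal,th_goal_deg,hand,step=38,polar=False,n=8):
    o,p,th,M=state(); tg=np.radians(th_goal_deg); out=[]
    goal=np.array(goal,float); p=p.copy()
    for _ in range(n):
        if polar:
            r,f=np.hypot(*p[:2]),np.arctan2(p[1],p[0]); R,F=np.hypot(*goal[:2]),np.arctan2(goal[1],goal[0])
            d=np.array([R-r,(F-f)*r,goal[2]-p[2]]); k=min(1,step/1000/max(np.linalg.norm(d),1e-9),.1/max(abs(F-f),1e-9))
            r+=k*(R-r); f+=k*(F-f); q=np.array([r*np.cos(f),r*np.sin(f),p[2]+k*d[2]])
        else:
            d=goal-p; k=min(1,step/1000/max(np.linalg.norm(d),1e-9)); q=p+k*d
        dth=wrap(tg-th); s=np.clip(-dth*(k if polar else 1),-.12,.12)
        v=(q-p)*1000
        out.append([round(float(v[0]*np.cos(th)+v[1]*np.sin(th))),round(float(v[0]*np.sin(th)-v[1]*np.cos(th))),round(float(-v[2])),round(float(s),2),hand])
        p=q; th-=s
    print("t",o["time"],"pos",o["tcp_pos"].round(4),"th",np.degrees(state()[2]).round(1),"q",o["q"].round(2),"F",o["wrist_force"].round(1),"gap",round(o["finger_gap"],3))
    print(out,"end",p.round(3),np.degrees(th).round(1)); return out
E
python3 - <<'E'
from plan import *
rows((.25,-.42,.42),31,85,polar=True)
E
```

```text
t 1.7 pos [ 0.1414 -0.4796  0.2533] th 16.4 q [-1.28  0.21 -0.03  1.32  0.    1.57] F [ 0.3  0.1 -1.2] gap 1.001
[[23, -3, -30, -0.05, 85], [23, -3, -30, -0.05, 85], [23, -3, -30, -0.05, 85], [22, -3, -30, -0.05, 85], [22, -2, -31, -0.05, 85], [11, -1, -14, -0.02, 85], [0, 0, 0, -0.0, 85], [0, 0, 0, -0.0, 85]] end [ 0.25 -0.42  0.42] 31.0
```

Call:
{"name": "arm_command", "arguments": {
  "targets": [
    [23, -3, -30, -0.05, 85],
    [23, -3, -30, -0.05, 85],
    [23, -3, -30, -0.05, 85],
    [22, -3, -30, -0.05, 85],
    [22, -3, -30, -0.05, 85],
    [22, -3, -20, -0.05, 85]
  ]
}}

```text
time: 2.2
tcp_pos: [0.2578, -0.406, 0.4251]
tool_rot: [0.957, 0.291, -0.001, -0.005]
wrist_force: [0.3, 0.6, 0.2]
finger_gap: 0.996
```

Run:
```python
from plan import *
rows((.42,.308,.35),119,85,polar=True)
```

```text
t 2.2 pos [ 0.2578 -0.406   0.4251] th 33.9 q [-1.01  0.23  0.43  1.78  0.    1.54] F [0.3 0.6 0.2] gap 0.996
[[38, 1, 4, -0.07, 85], [38, 1, 4, -0.07, 85], [38, 1, 4, -0.07, 85], [38, 1, 4, -0.07, 85], [38, 0, 4, -0.07, 85], [38, 0, 4, -0.07, 85], [38, 0, 4, -0.07, 85], [38, -1, 4, -0.07, 85]] end [ 0.46  -0.186  0.397] 66.1
```

Call:
{"name": "arm_command", "arguments": {
  "targets": [
    [38, 1, 0, -0.08, 85],
    [38, 1, 0, -0.08, 85],
    [38, 1, 0, -0.08, 85],
    [38, 1, 0, -0.08, 85],
    [38, 0, 0, -0.08, 85],
    [38, 0, 0, -0.08, 85],
    [38, 0, 0, -0.08, 85],
    [38, 0, 0, -0.08, 85]
  ]
}}

```text
time: 2.87
tcp_pos: [0.4591, -0.1709, 0.4301]
tool_rot: [0.809, 0.588, 0.001, -0.001]
wrist_force: [0.1, -0.4, 1.1]
finger_gap: 0.997
```

Run:
```python
from plan import *
rows((.438,.321,.25),119,85,polar=True)
```

```text
t 2.8667 pos [ 0.4591 -0.1709  0.4301] th 72.0 q [-0.36  0.25  0.47  1.79  0.    1.53] F [ 0.1 -0.4  1.1] gap 0.997
[[36, 4, 13, -0.06, 85], [36, 4, 13, -0.06, 85], [36, 3, 13, -0.06, 85], [36, 3, 13, -0.06, 85], [36, 2, 13, -0.06, 85], [36, 2, 13, -0.06, 85], [36, 1, 13, -0.06, 85], [36, 1, 13, -0.06, 85]] end [0.509 0.108 0.327] 98.9
```

Call:
{"name": "arm_command", "arguments": {
  "targets": [
    [36, 4, 13, -0.06, 85],
    [36, 4, 13, -0.06, 85],
    [36, 3, 13, -0.06, 85],
    [36, 3, 13, -0.06, 85],
    [36, 2, 13, -0.06, 85],
    [36, 2, 13, -0.06, 85],
    [36, 1, 13, -0.06, 85],
    [36, 1, 13, -0.06, 85]
  ]
}}

```text
time: 3.53
tcp_pos: [0.5084, 0.1253, 0.3233]
tool_rot: [0.636, 0.772, 0.002, 0.001]
wrist_force: [1.6, -1.0, -0.0]
finger_gap: 0.994
```

Run:
```python
from plan import *
rows((.438,.321,.25),119,85,polar=True)
```

```text
t 3.5333 pos [0.5084 0.1253 0.3233] th 101.1 q [0.24 0.26 0.2  1.51 0.   1.62] F [ 1.6 -1.  -0. ] gap 0.994
[[36, 0, 13, -0.05, 85], [36, 0, 13, -0.05, 85], [36, -1, 13, -0.05, 85], [36, -1, 13, -0.05, 85], [36, -2, 12, -0.05, 85], [30, -2, 10, -0.04, 85], [0, 0, 0, -0.0, 85], [0, 0, 0, -0.0, 85]] end [0.438 0.321 0.25 ] 119.0
```

Call:
{"name": "arm_command", "arguments": {
  "targets": [
    [36, 0, 13, -0.05, 85],
    [36, 0, 13, -0.05, 85],
    [36, -1, 13, -0.05, 85],
    [36, -1, 13, -0.05, 85],
    [30, -2, 12, -0.05, 85],
    [15, -1, 10, -0.04, 85],
    [0, 0, 0, 0, 85]
  ]
}}

```text
time: 4.12
tcp_pos: [0.44, 0.3174, 0.2419]
tool_rot: [0.506, 0.862, 0.001, 0.001]
wrist_force: [-0.0, -0.1, 0.3]
finger_gap: 0.993
```

Run:
```python
from plan import *
from h import *
from workcell import vision,finder
rows((.438,.321,.16),119,85)
c=vision.capture("side"); print([(r["bbox"],r["confidence"]) for r in finder.trace("side","pot")])
d=vision.capture("top")
cv2.imwrite("pics/a.png",cv2.resize(cv2.cvtColor(np.hstack([c["img"][180:340,100:300],d["img"][140:300,60:260]]),cv2.COLOR_RGB2BGR),(800,320)))
```

```text
t 4.1167 pos [0.44   0.3174 0.2419] th 119.1 q [ 0.63  0.3   0.05  1.32 -0.    1.69] F [-0.  -0.1  0.3] gap 0.993
[[2, 0, 38, 0.0, 85], [2, 0, 38, -0.0, 85], [0, 0, 6, -0.0, 85], [0, 0, 0, -0.0, 85], [0, 0, 0, -0.0, 85], [0, 0, 0, -0.0, 85], [0, 0, 0, -0.0, 85], [0, 0, 0, -0.0, 85]] end [0.438 0.321 0.16 ] 119.0
[([146.9, 266.1, 36.5, 41.7], 0.91), ([206.5, 284.1, 26.3, 33.2], 0.88), ([194.6, 249.5, 27.1, 29.1], 0.8)]
```

View pics/a.png

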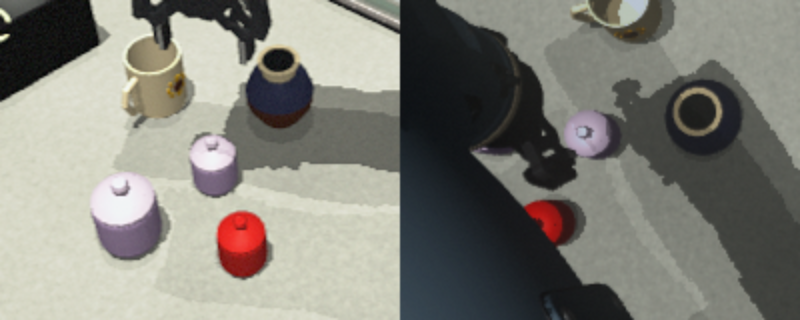

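Call:
{"name": "arm_command", "arguments": {
  "targets": [
    [3, -1, 38, 0, 85],
    [2, -1, 38, 0, 85],
    [0, 0, 38, 0, 85],
    [0, 0, 30, 0, 85],
    [0, 0, 20, 0, 85],
    [0, 0, 8, 0, 85],
    [0, 0, 0, 0, 85]
  ]
}}

```text
time: 4.85
tcp_pos: [0.4491, 0.3137, 0.0737]
tool_rot: [0.517, 0.856, 0.008, 0.005]
wrist_force: [-0.6, 0.3, -0.3]
finger_gap: 0.995
```

Run:
```python
from plan import *
from h import *
from workcell import vision,finder
rows((.438,.321,.045),119,85)
c=vision.capture("side"); 
d=vision.capture("top")
cv2.imwrite("pics/b.png",cv2.resize(cv2.cvtColor(np.hstack([c["img"][180:340,100:300],d["img"][140:300,60:260]]),cv2.COLOR_RGB2BGR),(800,320)))
```

```text
t 4.85 pos [0.4491 0.3137 0.0737] th 117.7 q [ 0.61  0.39 -0.26  0.9  -0.    1.7 ] F [-0.6  0.3 -0.3] gap 0.995
[[12, -6, 29, -0.02, 85], [0, 0, 0, -0.0, 85], [0, 0, 0, -0.0, 85], [0, 0, 0, -0.0, 85], [0, 0, 0, -0.0, 85], [0, 0, 0, -0.0, 85], [0, 0, 0, -0.0, 85], [0, 0, 0, -0.0, 85]] end [0.438 0.321 0.045] 119.0
```

View pics/b.png

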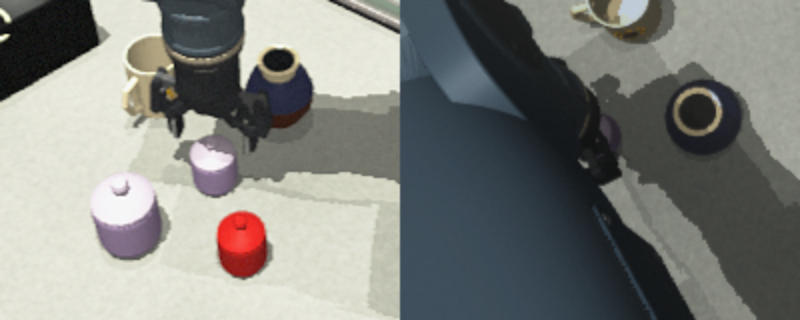

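Call:
{"name": "arm_command", "arguments": {
  "targets": [
    [6, -4, 0, -0.01, 85],
    [6, -3, 0, -0.01, 85],
    [0, 0, 0, 0, 85]
  ]
}}

```text
time: 5.2
tcp_pos: [0.4397, 0.3235, 0.0798]
tool_rot: [0.508, 0.861, 0.012, 0.007]
wrist_force: [-0.6, -0.2, -1.0]
finger_gap: 0.994
```

Run:
```python
from plan import *
rows((.438,.321,.045),119,85,step=10)
```

```text
t 5.2 pos [0.4397 0.3235 0.0798] th 118.9 q [ 0.64  0.38 -0.26  0.9  -0.    1.7 ] F [-0.6 -0.2 -1. ] gap 0.994
[[0, -1, 10, -0.0, 85], [0, -1, 10, -0.0, 85], [0, -1, 10, -0.0, 85], [0, 0, 5, -0.0, 85], [0, 0, 0, -0.0, 85], [0, 0, 0, -0.0, 85], [0, 0, 0, -0.0, 85], [0, 0, 0, -0.0, 85]] end [0.438 0.321 0.045] 119.0
```

Call:
{"name": "arm_command", "arguments": {
  "targets": [
    [0, -1, 8, 0, 85],
    [0, -1, 10, 0, 85],
    [0, -1, 10, 0, 85],
    [0, 0, 7, 0, 85],
    [0, 0, 0, 0, 85]
  ]
}}

```text
time: 5.62
tcp_pos: [0.4382, 0.3243, 0.0438]
tool_rot: [0.507, 0.862, 0.014, 0.008]
wrist_force: [-0.8, -0.3, -0.4]
finger_gap: 0.993
```

Run:
```python
from plan import *
rows((.438,.321,.045),119,85,step=10); print(state()[3][:,2])
```

```text
t 5.6167 pos [0.4382 0.3243 0.0438] th 119.0 q [ 0.64  0.41 -0.32  0.81 -0.    1.7 ] F [-0.8 -0.3 -0.4] gap 0.993
[[-3, -2, -1, 0.0, 85], [0, 0, 0, -0.0, 85], [0, 0, 0, -0.0, 85], [0, 0, 0, -0.0, 85], [0, 0, 0, -0.0, 85], [0, 0, 0, -0.0, 85], [0, 0, 0, -0.0, 85], [0, 0, 0, -0.0, 85]] end [0.438 0.321 0.045] 119.0
[ 0.02802945  0.01627135 -0.99947466]
```

Call:
{"name": "arm_command", "arguments": {
  "targets": [
    [-2, -2, 0, 0, 85],
    [0, 0, 0, 0, 40],
    [0, 0, 0, 0, 40],
    [0, 0, 0, 0, 40],
    [0, 0, 0, 0, 40],
    [0, 0, 0, 0, 40],
    [0, 0, 0, 0, 40]
  ],
  "force": 40
}}

```text
time: 6.2
tcp_pos: [0.4376, 0.3211, 0.0442]
tool_rot: [0.508, 0.861, 0.014, 0.008]
wrist_force: [0.4, -0.4, -2.2]
finger_gap: 0.662
```

Call:
{"name": "arm_command", "arguments": {
  "targets": [
    [0, 0, -5, 0, 40],
    [0, 0, -10, 0, 40],
    [0, 0, -15, 0, 40],
    [0, 0, -15, 0, 40],
    [0, 0, -5, 0, 40],
    [0, 0, 0, 0, 40]
  ]
}}

```text
time: 6.7
tcp_pos: [0.4356, 0.3199, 0.0985]
tool_rot: [0.508, 0.861, 0.014, 0.008]
wrist_force: [1.1, 1.4, -2.3]
finger_gap: 0.662
```

Run:
```python
from plan import *
from h import *
from workcell import vision,finder
rows((.50,.22,.23),119,40,step=30); print(state()[3][:,2])
c=vision.capture("side"); 
d=vision.capture("top")
cv2.imwrite("pics/c.png",cv2.resize(cv2.cvtColor(np.hstack([c["img"][180:340,100:300],d["img"][140:300,60:260]]),cv2.COLOR_RGB2BGR),(800,320)))
```

```text
t 6.7 pos [0.4356 0.3199 0.0985] th 119.0 q [ 0.64  0.35 -0.26  0.94 -0.    1.7 ] F [ 1.1  1.4 -2.3] gap 0.662
[[-20, 1, -22, -0.0, 40], [-20, 1, -22, -0.0, 40], [-20, 1, -22, -0.0, 40], [-20, 1, -22, -0.0, 40], [-20, 1, -22, -0.0, 40], [-18, 1, -20, -0.0, 40], [0, 0, 0, -0.0, 40], [0, 0, 0, -0.0, 40]] end [0.5  0.22 0.23] 119.0
[ 0.02707359  0.01546368 -0.99951383]
```

View pics/c.png

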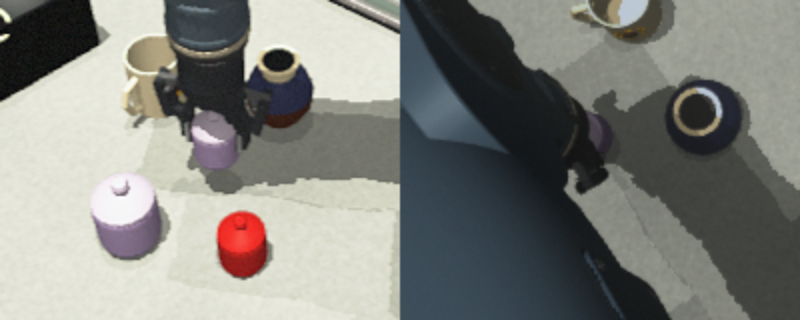

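Call:
{"name": "arm_command", "arguments": {
  "targets": [
    [0, 0, -20, 0, 40],
    [0, 0, -25, 0, 40],
    [0, 0, -25, 0, 40],
    [-10, 0, -25, 0, 40],
    [-20, 0, -20, 0, 40],
    [-25, 0, -10, 0, 40],
    [-25, 0, 0, 0, 40]
  ]
}}

```text
time: 7.38
tcp_pos: [0.4675, 0.2472, 0.2208]
tool_rot: [0.505, 0.863, 0.008, 0.005]
wrist_force: [0.5, -0.3, -3.0]
finger_gap: 0.659
```

Run:
```python
from plan import *
rows((.467,-.131,.22),97.7,40,step=28,polar=True); print(state()[3][:,2])
```

```text
t 7.3833 pos [0.4675 0.2472 0.2208] th 119.3 q [ 0.49  0.26 -0.05  1.24  0.    1.54] F [ 0.5 -0.3 -3. ] gap 0.659
[[-28, -4, 0, 0.03, 40], [-27, -5, 0, 0.03, 40], [-27, -6, 0, 0.03, 40], [-27, -7, 0, 0.03, 40], [-27, -7, 0, 0.03, 40], [-27, -8, 0, 0.03, 40], [-26, -9, 0, 0.03, 40], [-26, -10, 0, 0.03, 40]] end [0.503 0.028 0.22 ] 107.1
[ 0.01665517  0.00900183 -0.99982077]
```

Call:
{"name": "arm_command", "arguments": {
  "targets": [
    [-28, -4, 0, 0.03, 40],
    [-28, -5, 0, 0.03, 40],
    [-27, -6, 0, 0.03, 40],
    [-27, -7, 0, 0.03, 40],
    [-27, -7, 0, 0.03, 40],
    [-27, -8, 0, 0.03, 40],
    [-26, -9, 0, 0.03, 40],
    [-26, -10, 0, 0.03, 40]
  ]
}}

```text
time: 8.05
tcp_pos: [0.5023, 0.0187, 0.2132]
tool_rot: [0.608, 0.794, 0.006, 0.002]
wrist_force: [1.1, -0.5, -3.6]
finger_gap: 0.66
```

Run:
```python
from plan import *
rows((.467,-.131,.22),97.7,40,step=28,polar=True); print(state()[3][:,2])
```

```text
t 8.05 pos [0.5023 0.0187 0.2132] th 105.2 q [ 0.03  0.22 -0.13  1.21  0.01  1.34] F [ 1.1 -0.5 -3.6] gap 0.66
[[-26, -10, -1, 0.02, 40], [-26, -11, -1, 0.02, 40], [-25, -12, -1, 0.02, 40], [-25, -13, -1, 0.02, 40], [-24, -13, -1, 0.02, 40], [-13, -7, -1, 0.01, 40], [0, 0, 0, -0.0, 40], [0, 0, 0, -0.0, 40]] end [ 0.467 -0.131  0.22 ] 97.7
[ 0.01059829  0.00813997 -0.9999107 ]
```

Call:
{"name": "arm_command", "arguments": {
  "targets": [
    [-26, -10, 0, 0.02, 40],
    [-26, -11, 0, 0.02, 40],
    [-25, -12, 0, 0.02, 40],
    [-22, -12, 0, 0.02, 40],
    [-18, -10, 0, 0.02, 40],
    [-10, -5, 0, 0.01, 40],
    [0, 0, 0, 0, 40]
  ]
}}

```text
time: 8.63
tcp_pos: [0.4665, -0.1292, 0.2052]
tool_rot: [0.655, 0.755, 0.004, -0.002]
wrist_force: [-0.3, 0.8, -3.2]
finger_gap: 0.66
```

```bash
cat > look.py <<'E'
from plan import *
from h import *
from workcell import vision,finder
def look(name,sc=(48,215,220,380),tc=(30,250,270,460)):
    c=vision.capture("side"); d=vision.capture("top")
    a=c["img"][sc[0]:sc[1],sc[2]:sc[3]]; b=d["img"][tc[0]:tc[1],tc[2]:tc[3]]
    a=cv2.resize(a,None,fx=480/a.shape[0],fy=480/a.shape[0],interpolation=cv2.INTER_CUBIC); b=cv2.resize(b,None,fx=480/b.shape[0],fy=480/b.shape[0],interpolation=cv2.INTER_CUBIC)
    w=np.hstack([a,b]); f=min(1,800/w.shape[1]); cv2.imwrite(name,cv2.cvtColor(cv2.resize(w,None,fx=f,fy=f),cv2.COLOR_RGB2BGR)); return c,d
E
python3 - <<'E'
from look import *
rows((.467,-.131,.11),97.7,40,step=15); print(state()[3][:,2])
c,d=look("pics/d.png")
for n in("side","top"): print(n,[(r["bbox"],r["confidence"]) for r in finder.trace(n,"pot")])
E
```

```text
t 8.6333 pos [ 0.4665 -0.1292  0.2052] th 98.1 q [-0.28  0.2  -0.18  1.2   0.01  1.15] F [-0.3  0.8 -3.2] gap 0.66
[[0, 0, 15, 0.01, 40], [0, 0, 15, -0.0, 40], [0, 0, 15, -0.0, 40], [0, 0, 15, -0.0, 40], [0, 0, 15, -0.0, 40], [0, 0, 15, -0.0, 40], [0, 0, 5, -0.0, 40], [0, 0, 0, -0.0, 40]] end [ 0.467 -0.131  0.11 ] 97.7
[ 0.00175065  0.00838724 -0.99996329]
side [([209.6, 283.6, 24.0, 35.4], 0.92), ([146.0, 267.5, 32.9, 44.3], 0.91), ([305.4, 113.7, 19.3, 27.9], 0.68)]
top [([118.0, 242.1, 26.9, 22.5], 0.94), ([340.7, 172.4, 19.9, 28.0], 0.93), ([81.4, 186.4, 38.2, 32.1], 0.91), ([369.8, 45.9, 46.8, 187.7], 0.72)]
```

View pics/d.png

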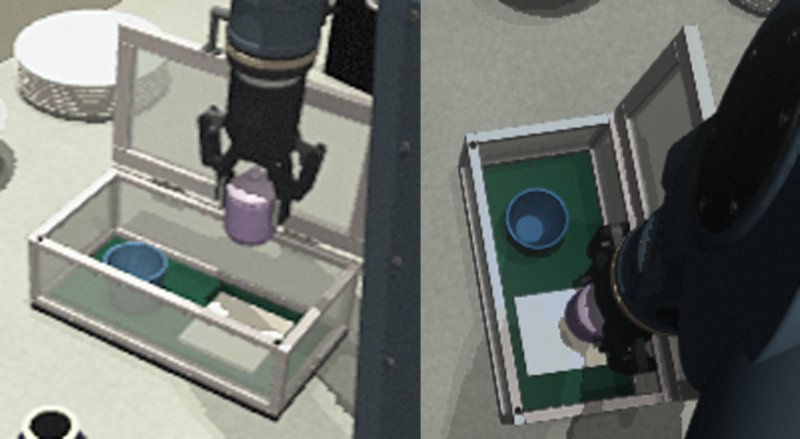

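Run:
```python
from h import *
import pickle
C=pickle.load(open("c0.pkl","rb"))
z=.2052-.0442
def f(p):
    a=bb(proj(C["side"],POT+np.r_[p,z])); b=bb(proj(C["top"],POT+np.r_[p,z]))
    return np.r_[a[0]-305.4,a[2]-324.7,a[3]-141.6,b[0]-340.7,b[3]-200.4]
for x in ((.467,-.129),):
    print(f(np.array(x)).round(1))
s=least_squares(f,[.467,-.13],loss="soft_l1");print(s.x,f(s.x).round(1))
```

```text
[-1.3  1.5 -0.3  1.   1.2]
[ 0.46878131 -0.12725572] [-2.1  0.6 -0.3  0.1  0.3]
```

Call:
{"name": "arm_command", "arguments": {
  "targets": [
    [0, 0, 10, 0, 40],
    [0, 0, 15, 0, 40],
    [0, 0, 15, 0, 40],
    [0, 0, 15, 0, 40],
    [0, 0, 15, 0, 40],
    [0, 0, 10, 0, 40],
    [0, 0, 0, 0, 40]
  ]
}}

```text
time: 9.42
tcp_pos: [0.4694, -0.1201, 0.1186]
tool_rot: [0.65, 0.76, 0.005, -0.002]
wrist_force: [-0.3, 0.1, -2.9]
finger_gap: 0.664
```

Run:
```python
from look import *
rows((.467,-.131,.068),97.7,40,step=10); print(state()[3][:,2])
c,d=look("pics/e.png")
for n in("side","top"): print(n,[(r["bbox"],r["confidence"]) for r in finder.trace(n,"pot")])
```

```text
t 9.4167 pos [ 0.4694 -0.1201  0.1186] th 98.9 q [-0.26  0.25 -0.34  0.98  0.01  1.16] F [-0.3  0.1 -2.9] gap 0.664
[[-2, -1, 10, 0.02, 40], [-2, -1, 10, -0.0, 40], [-2, -1, 10, -0.0, 40], [-2, -1, 10, -0.0, 40], [-2, -1, 10, -0.0, 40], [0, 0, 2, -0.0, 40], [0, 0, 0, -0.0, 40], [0, 0, 0, -0.0, 40]] end [ 0.467 -0.131  0.068] 97.7
[ 0.00357707  0.0095666  -0.99994784]
side [([209.8, 285.4, 21.5, 32.3], 0.81), ([223.2, 201.2, 32.3, 45.1], 0.59), ([302.5, 140.5, 17.0, 26.1], 0.56), ([145.2, 266.7, 37.2, 41.9], 0.56), ([260.2, 142.4, 24.7, 14.9], 0.52)]
top [([117.4, 239.5, 29.0, 24.5], 0.91), ([79.3, 186.7, 44.6, 28.7], 0.73), ([331.4, 180.7, 13.5, 22.4], 0.5)]
```

View pics/e.png

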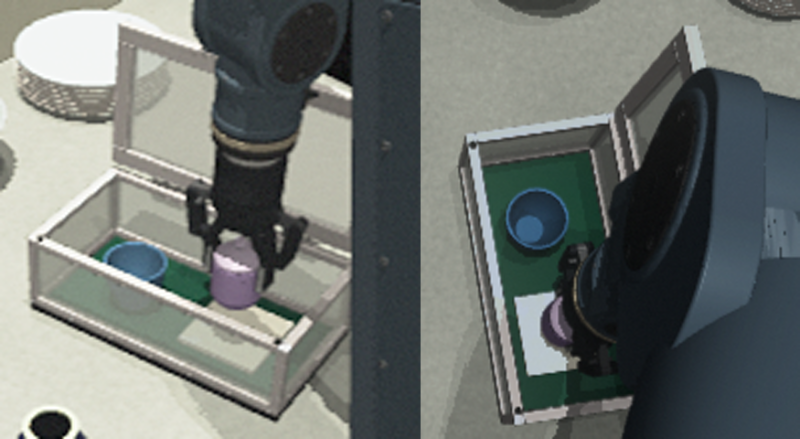

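Call:
{"name": "arm_command", "arguments": {
  "targets": [
    [-5, -1, 6, 0.01, 40],
    [-5, -1, 8, 0.01, 40],
    [-3, -1, 8, 0, 40],
    [-2, 0, 8, 0, 40],
    [-1, 0, 6, 0, 40],
    [0, 0, 4, 0, 40],
    [0, 0, 0, 0, 40]
  ]
}}

```text
time: 10.2
tcp_pos: [0.4718, -0.1395, 0.0788]
tool_rot: [0.659, 0.752, 0.006, 0.002]
wrist_force: [0.2, 0.3, -2.6]
finger_gap: 0.659
```

Run:
```python
from plan import *
rows((.467,-.131,.065),97.7,40,step=4); print(state()[3][:,2])
```

```text
t 10.2 pos [ 0.4718 -0.1395  0.0788] th 97.6 q [-0.29  0.3  -0.39  0.88  0.01  1.15] F [ 0.2  0.3 -2.6] gap 0.659
[[2, -1, 3, -0.0, 40], [2, -1, 3, -0.0, 40], [2, -1, 3, -0.0, 40], [2, -1, 3, -0.0, 40], [1, 0, 1, -0.0, 40], [0, 0, 0, -0.0, 40], [0, 0, 0, -0.0, 40], [0, 0, 0, -0.0, 40]] end [ 0.467 -0.131  0.065] 97.7
[ 0.01083378  0.00737295 -0.99991413]
```

Call:
{"name": "arm_command", "arguments": {
  "targets": [
    [2, -1, 2, 0, 40],
    [2, -1, 3, 0, 40],
    [2, -1, 3, 0, 40],
    [0, 0, 2, 0, 40],
    [0, 0, 0, 0, 40]
  ]
}}

```text
time: 10.62
tcp_pos: [0.4678, -0.1329, 0.0679]
tool_rot: [0.659, 0.752, 0.006, 0.002]
wrist_force: [0.2, 0.2, -3.0]
finger_gap: 0.661
```

Run:
```python
from plan import *
rows((.467,-.131,.065),97.7,40,step=3); print(state()[3][:,2])
```

```text
t 10.6167 pos [ 0.4678 -0.1329  0.0679] th 97.6 q [-0.28  0.3  -0.42  0.85  0.01  1.16] F [ 0.2  0.2 -3. ] gap 0.661
[[2, 0, 2, -0.0, 40], [0, 0, 0, -0.0, 40], [0, 0, 0, -0.0, 40], [0, 0, 0, -0.0, 40], [0, 0, 0, -0.0, 40], [0, 0, 0, -0.0, 40], [0, 0, 0, -0.0, 40], [0, 0, 0, -0.0, 40]] end [ 0.467 -0.131  0.065] 97.7
[ 0.01077939  0.00759357 -0.99991307]
```

Call:
{"name": "arm_command", "arguments": {
  "targets": [
    [1, 0, 2, 0, 40],
    [0, 0, 1, 0, 40],
    [0, 0, 1, 0, 40],
    [0, 0, 0, 0, 40]
  ]
}}

```text
time: 10.95
tcp_pos: [0.4681, -0.1316, 0.064]
tool_rot: [0.659, 0.752, 0.007, 0.002]
wrist_force: [-0.2, -0.8, -2.9]
finger_gap: 0.66
```

Run:
```python
from look import *
rows((.467,-.131,.065),97.7,40,step=3)
c,d=look("pics/f.png",(100,200,250,370),(140,240,290,400))
for n in("side","top"): print(n,[(r["bbox"],r["confidence"]) for r in finder.trace(n,"pot")])
```

```text
t 10.95 pos [ 0.4681 -0.1316  0.064 ] th 97.6 q [-0.28  0.3  -0.42  0.84  0.01  1.16] F [-0.2 -0.8 -2.9] gap 0.66
[[1, -1, -1, -0.0, 40], [0, 0, 0, -0.0, 40], [0, 0, 0, -0.0, 40], [0, 0, 0, -0.0, 40], [0, 0, 0, -0.0, 40], [0, 0, 0, -0.0, 40], [0, 0, 0, -0.0, 40], [0, 0, 0, -0.0, 40]] end [ 0.467 -0.131  0.065] 97.7
side [([207.6, 282.8, 23.9, 36.7], 0.84), ([301.8, 151.9, 18.2, 21.7], 0.48)]
top [([119.4, 239.5, 27.0, 24.5], 0.89), ([81.9, 184.1, 41.0, 33.4], 0.81), ([330.3, 183.6, 14.8, 24.8], 0.62), ([287.5, 40.7, 150.4, 203.6], 0.41)]
```

View pics/f.png

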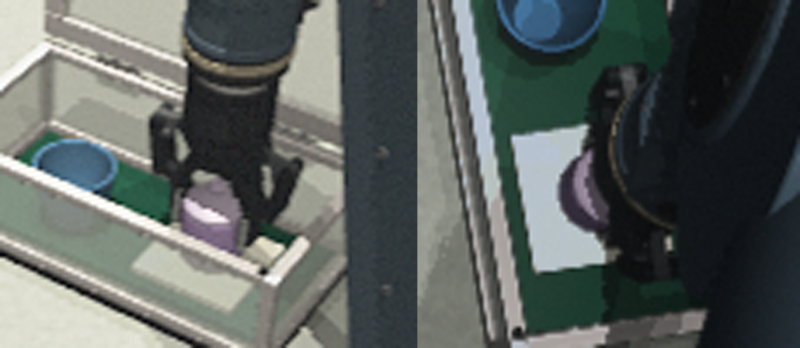

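Call:
{"name": "arm_command", "arguments": {
  "targets": [
    [0, 0, 1, 0, 40],
    [0, 0, 1, 0, 40],
    [0, 0, 0, 0, 40]
  ]
}}

```text
time: 11.4
tcp_pos: [0.4682, -0.1318, 0.0641]
tool_rot: [0.659, 0.752, 0.007, 0.003]
wrist_force: [-0.1, -0.0, -3.8]
finger_gap: 0.662
```

Call:
{"name": "arm_command", "arguments": {
  "targets": [
    [0, 0, 1, 0, 40],
    [0, 0, 0, 0, 40]
  ]
}}

```text
time: 11.57
tcp_pos: [0.4685, -0.1319, 0.0639]
tool_rot: [0.659, 0.752, 0.007, 0.003]
wrist_force: [1.1, -0.2, -3.4]
finger_gap: 0.663
```

Call:
{"name": "arm_command", "arguments": {
  "targets": [
    [0, 0, 3, 0, 40],
    [0, 0, 0, 0, 40]
  ]
}}

```text
time: 11.73
tcp_pos: [0.4687, -0.1323, 0.0626]
tool_rot: [0.659, 0.752, 0.007, 0.004]
wrist_force: [0.1, 1.2, -2.1]
finger_gap: 0.664
```

Call:
{"name": "arm_command", "arguments": {
  "targets": [
    [0, 0, 3, 0, 40],
    [0, 0, 0, 0, 40]
  ]
}}

```text
time: 11.9
tcp_pos: [0.4692, -0.1326, 0.0614]
tool_rot: [0.659, 0.752, 0.007, 0.005]
wrist_force: [-0.7, -0.3, -3.4]
finger_gap: 0.666
```

Call:
{"name": "arm_command", "arguments": {
  "targets": [
    [0, 0, 3, 0, 40],
    [0, 0, 0, 0, 40]
  ]
}}

```text
time: 12.07
tcp_pos: [0.4699, -0.133, 0.0601]
tool_rot: [0.659, 0.752, 0.008, 0.006]
wrist_force: [-0.9, -0.1, -3.0]
finger_gap: 0.665
```

Run:
```python
from look import *
for _ in range(3): vision.capture("side"); print(manip.observe()["wrist_force"].round(2))
print(state()[3][:,2])
c,d=look("pics/g.png",(130,200,270,370),(160,230,310,400))
```

```text
[ 0.02 -0.36 -1.76]
[0.93 1.63 3.72]
[-1.3   0.69  5.56]
[ 0.01911476  0.00372511 -0.99981036]
```

View pics/g.png

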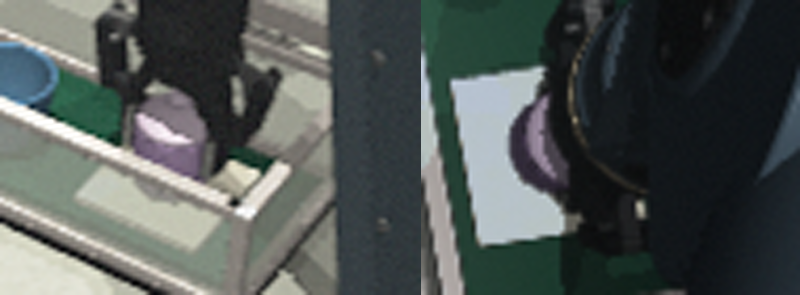

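Call:
{"name": "arm_command", "arguments": {
  "targets": [
    [0, 0, 0, 0, 60],
    [0, 0, 0, 0, 64],
    [0, 0, 0, 0, 70],
    [0, 0, 0, 0, 74],
    [0, 0, 0, 0, 74]
  ]
}}

```text
time: 12.73
tcp_pos: [0.4698, -0.1329, 0.0589]
tool_rot: [0.659, 0.752, 0.007, 0.005]
wrist_force: [-0.7, 0.7, -0.8]
finger_gap: 0.868
```

Run:
```python
from look import *
rows((.467,-.131,.2),97.7,74,step=15); print(state()[3][:,2])
c,d=look("pics/i.png",(130,200,270,370),(160,230,310,400))
```

```text
t 12.7333 pos [ 0.4698 -0.1329  0.0589] th 97.6 q [-0.28  0.3  -0.43  0.82  0.01  1.16] F [-0.7  0.7 -0.8] gap 0.868
[[0, 0, -15, -0.0, 74], [0, 0, -15, -0.0, 74], [0, 0, -15, -0.0, 74], [0, 0, -15, -0.0, 74], [0, 0, -15, -0.0, 74], [0, 0, -15, -0.0, 74], [0, 0, -15, -0.0, 74], [0, 0, -15, -0.0, 74]] end [ 0.467 -0.131  0.179] 97.7
[ 0.01798369  0.00403939 -0.99983012]
```

View pics/i.png

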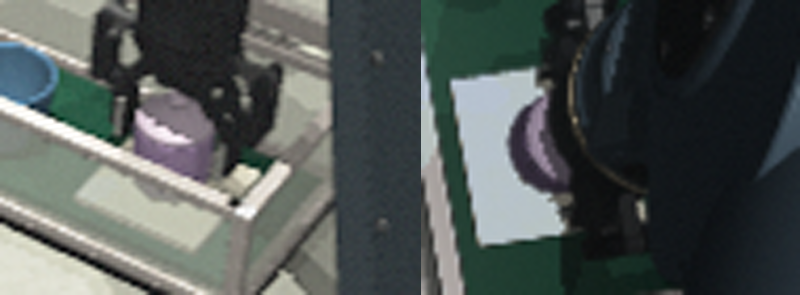

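Call:
{"name": "arm_command", "arguments": {
  "targets": [
    [0, 0, -5, 0, 74],
    [0, 0, -10, 0, 74],
    [0, 0, -10, 0, 74],
    [0, 0, -10, 0, 74]
  ]
}}

```text
time: 13.17
tcp_pos: [0.4678, -0.1326, 0.0951]
tool_rot: [0.659, 0.752, 0.007, 0.004]
wrist_force: [0.3, -0.5, -0.8]
finger_gap: 0.868
```

Run:
```python
from plan import *
rows((.467,-.131,.4),97.7,74,step=25); print(state()[3][:,2])
```

```text
t 13.1667 pos [ 0.4678 -0.1326  0.0951] th 97.6 q [-0.28  0.26 -0.38  0.91  0.01  1.16] F [ 0.3 -0.5 -0.8] gap 0.868
[[0, 0, -25, -0.0, 74], [0, 0, -25, -0.0, 74], [0, 0, -25, -0.0, 74], [0, 0, -25, -0.0, 74], [0, 0, -25, -0.0, 74], [0, 0, -25, -0.0, 74], [0, 0, -25, -0.0, 74], [0, 0, -25, -0.0, 74]] end [ 0.467 -0.132  0.295] 97.7
[ 0.01476457  0.00497414 -0.99987863]
```

Call:
{"name": "arm_command", "arguments": {
  "targets": [
    [0, 0, -12, 0, 74],
    [0, 0, -18, 0, 74],
    [0, 0, -25, 0, 74],
    [0, 0, -30, 0, 74],
    [0, 0, -30, -0.05, 74],
    [0, 0, -30, -0.1, 74],
    [0, 0, -30, -0.12, 74],
    [0, 0, -30, -0.12, 74]
  ]
}}

```text
time: 13.83
tcp_pos: [0.4604, -0.1325, 0.3136]
tool_rot: [0.496, 0.868, 0.006, 0.004]
wrist_force: [0.1, 0.7, 0.1]
finger_gap: 0.869
```

Run:
```python
from look import *
from fit import p as P
rows((.46,-.13,.44),187.7,60,step=25); print(state()[3][:,2])
c,d=look("pics/j.png")
for n in("side","top"): print(n,[(r["bbox"],round(r["confidence"],2)) for r in finder.trace(n,"pot")])
```

```text
t 13.8333 pos [ 0.4604 -0.1325  0.3136] th 120.5 q [-0.29  0.16  0.05  1.45  0.01  0.75] F [0.1 0.7 0.1] gap 0.869
[[0, 0, -25, -0.12, 60], [0, 0, -25, -0.12, 60], [0, 0, -25, -0.12, 60], [0, 0, -25, -0.12, 60], [0, 0, -25, -0.12, 60], [0, 0, -1, -0.12, 60], [0, 0, 0, -0.12, 60], [0, 0, 0, -0.12, 60]] end [ 0.46 -0.13  0.44] 175.5
[ 0.0125666   0.00560495 -0.99990533]
side [([146.7, 265.2, 32.2, 46.2], 0.82), ([301.2, 153.1, 23.0, 21.6], 0.77), ([208.2, 283.0, 23.3, 35.6], 0.68)]
top [([82.2, 186.1, 39.8, 33.4], 0.89), ([330.4, 178.9, 27.4, 25.4], 0.76), ([191.1, 180.4, 36.8, 35.8], 0.56)]
```

View pics/j.png

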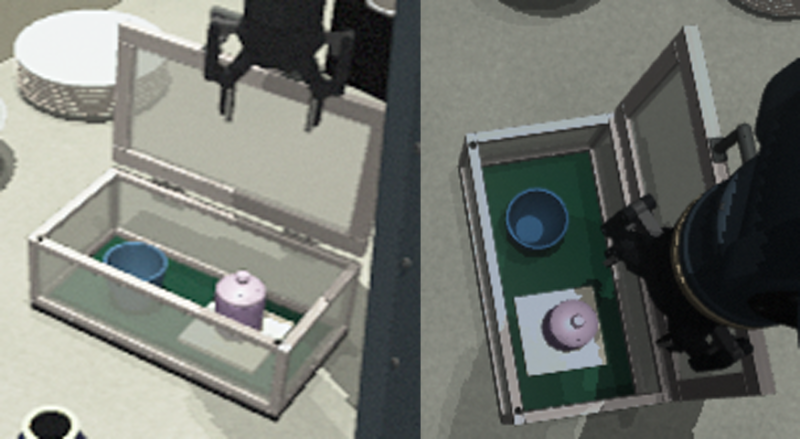

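Call:
{"name": "arm_command", "arguments": {
  "targets": [
    [0, 0, -25, -0.12, 60],
    [0, 0, -25, -0.12, 60],
    [0, 0, -25, -0.12, 60],
    [0, 0, -25, -0.12, 60],
    [0, 0, -20, -0.12, 60],
    [0, 0, -10, -0.12, 60],
    [0, 0, 0, -0.12, 60],
    [0, 0, 0, -0.12, 60]
  ]
}}

```text
time: 14.7
tcp_pos: [0.4551, -0.1322, 0.4417]
tool_rot: [0.029, 1.0, 0.005, -0.001]
wrist_force: [0.0, -0.0, -0.8]
finger_gap: 0.705
```

Run:
```python
from look import *
import pickle
C=pickle.load(open("c0.pkl","rb"))
print(fitrev([(C["top"],[330.4,178.9,27.4,25.4])],POT,.02,[.467,-.131]))
rows((.548,-.224,.42),187.7,60,step=25); print(state()[3][:,2])
c,d=look("pics/k.png")
```

```text
(array([ 0.47349488, -0.13301934]), array([-0.3, -0.3,  0.3,  0.3]))
t 14.7 pos [ 0.4551 -0.1322  0.4417] th 176.7 q [-0.29  0.23  0.47  1.82  0.01 -0.23] F [ 0.  -0.  -0.8] gap 0.705
[[-19, -16, 4, -0.12, 60], [-16, -18, 4, -0.07, 60], [-15, -20, 4, -0.0, 60], [-15, -20, 4, -0.0, 60], [-15, -20, 4, -0.0, 60], [-4, -6, 1, -0.0, 60], [0, 0, 0, -0.0, 60], [0, 0, 0, -0.0, 60]] end [ 0.548 -0.224  0.42 ] 187.7
[-0.00114659  0.00962055 -0.99995306]
```

View pics/k.png

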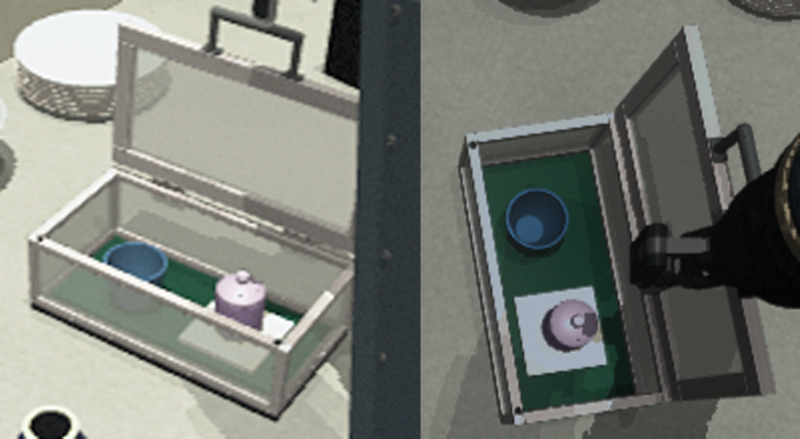

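Call:
{"name": "arm_command", "arguments": {
  "targets": [
    [-19, -16, 0, -0.1, 80],
    [-16, -18, 0, -0.07, 80],
    [-15, -20, 0, 0, 80],
    [-15, -20, 0, 0, 80],
    [-13, -17, 0, 0, 80],
    [-4, -6, 0, 0, 80],
    [0, 0, 0, 0, 80]
  ]
}}

```text
time: 15.38
tcp_pos: [0.5434, -0.2277, 0.4353]
tool_rot: [-0.038, 0.999, 0.007, -0.005]
wrist_force: [0.3, 0.3, 0.3]
finger_gap: 0.937
```

Run:
```python
from look import *
rows((.548,-.224,.346),187.7,80,step=15); print(state()[3][:,2])
c,d=look("pics/l.png",(10,130,240,390),(60,180,340,490))
```

```text
t 15.3833 pos [ 0.5434 -0.2277  0.4353] th -175.7 q [-0.4   0.56  0.96  1.98  0.01 -0.48] F [0.3 0.3 0.3] gap 0.937
[[-1, 1, 15, -0.06, 80], [-1, 1, 15, -0.0, 80], [-1, 1, 15, -0.0, 80], [-1, 1, 15, -0.0, 80], [-1, 1, 15, -0.0, 80], [-1, 0, 14, -0.0, 80], [0, 0, 0, -0.0, 80], [0, 0, 0, -0.0, 80]] end [ 0.548 -0.224  0.346] -172.3
[-0.00997537  0.01350592 -0.99985903]
```

View pics/l.png

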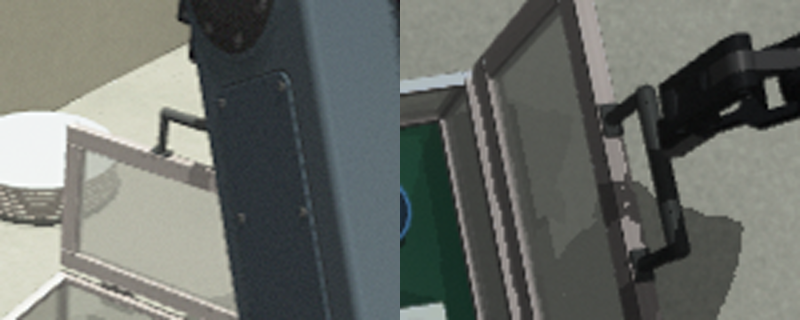

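Run:
```python
from h import *
import pickle
C=pickle.load(open("c0.pkl","rb"))
for z in (.335,.343): print(onplane(C["top"],(432.8,94.2),z),onplane(C["top"],(445.3,153.4),z))
from fit import side
for z in (.335,.343): print(onplane(C["side"],side([287,44]),z),onplane(C["side"],side([403,77]),z))
```

```text
[ 0.60278006 -0.22106623  0.335     ] [ 0.50069311 -0.23473574  0.335     ]
[ 0.59961503 -0.2170881   0.343     ] [ 0.49887755 -0.23057691  0.343     ]
[ 0.60274977 -0.2233891   0.335     ] [ 0.50119236 -0.24229865  0.335     ]
[ 0.59328887 -0.21061942  0.343     ] [ 0.49308518 -0.22927691  0.343     ]
```

Call:
{"name": "arm_command", "arguments": {
  "targets": [
    [-1, 0, 12, -0.03, 80],
    [-1, 0, 15, -0.03, 80],
    [-1, 0, 15, 0, 80],
    [0, 0, 8, 0, 80],
    [0, 0, 0, 0, 80]
  ]
}}

```text
time: 15.9
tcp_pos: [0.5423, -0.2218, 0.3856]
tool_rot: [-0.065, 0.998, 0.007, -0.003]
wrist_force: [0.2, -0.7, 0.1]
finger_gap: 0.936
```

Run:
```python
from look import *
rows((.548,-.224,.346),187.7,80,step=15); print(state()[3][:,2])
c,d=look("pics/m.png",(10,130,240,390),(60,180,340,490))
```

```text
t 15.9 pos [ 0.5423 -0.2218  0.3856] th -172.5 q [-0.39  0.47  0.66  1.78  0.01 -0.52] F [ 0.2 -0.7  0.1] gap 0.936
[[-2, -1, 15, -0.0, 80], [-2, -1, 15, -0.0, 80], [-1, -1, 10, -0.0, 80], [0, 0, 0, -0.0, 80], [0, 0, 0, -0.0, 80], [0, 0, 0, -0.0, 80], [0, 0, 0, -0.0, 80], [0, 0, 0, -0.0, 80]] end [ 0.548 -0.224  0.346] -172.3
[-0.00683763  0.01281428 -0.99989451]
```

View pics/m.png

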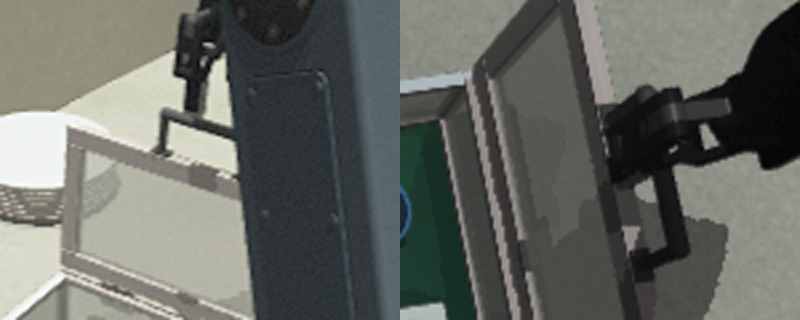

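Call:
{"name": "arm_command", "arguments": {
  "targets": [
    [-3, 1, 10, 0, 80],
    [-2, 1, 12, 0, 80],
    [-2, 0, 12, 0, 80],
    [0, 0, 5, 0, 80],
    [0, 0, 0, 0, 80]
  ]
}}

```text
time: 16.42
tcp_pos: [0.5492, -0.2175, 0.3524]
tool_rot: [-0.064, 0.998, 0.005, 0.001]
wrist_force: [-0.0, 0.7, 0.2]
finger_gap: 0.936
```

Run:
```python
from look import *
rows((.548,-.225,.346),187.7,80,step=15); print(state()[3][:,2])
c,d=look("pics/n.png",(10,130,240,390),(60,180,340,490))
```

```text
t 16.4167 pos [ 0.5492 -0.2175  0.3524] th -172.7 q [-0.38  0.44  0.53  1.67  0.01 -0.51] F [-0.   0.7  0.2] gap 0.936
[[2, -7, 6, -0.01, 80], [0, 0, 0, -0.0, 80], [0, 0, 0, -0.0, 80], [0, 0, 0, -0.0, 80], [0, 0, 0, -0.0, 80], [0, 0, 0, -0.0, 80], [0, 0, 0, -0.0, 80], [0, 0, 0, -0.0, 80]] end [ 0.548 -0.225  0.346] -172.3
[ 0.0012409   0.00960225 -0.99995313]
```

View pics/n.png

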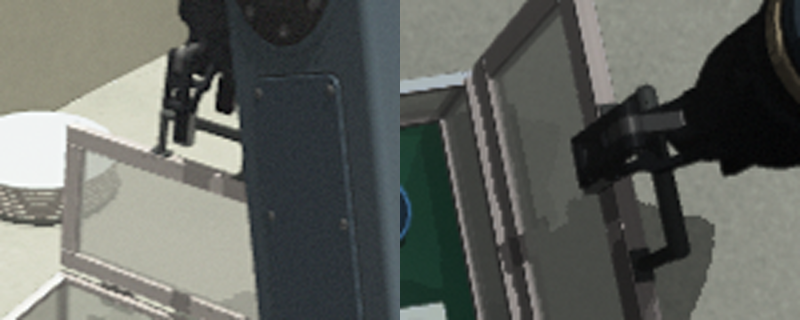

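Call:
{"name": "arm_command", "arguments": {
  "targets": [
    [1, -5, 5, 0, 80],
    [0, -3, 3, 0, 60],
    [0, 0, 0, 0, 40],
    [0, 0, 0, 0, 30],
    [0, 0, 0, 0, 25],
    [0, 0, 0, 0, 25]
  ],
  "force": 20
}}

```text
time: 17.02
tcp_pos: [0.5497, -0.2273, 0.3467]
tool_rot: [-0.063, 0.998, 0.004, 0.003]
wrist_force: [-1.5, 0.1, 0.9]
finger_gap: 0.295
```

Run:
```python
from look import *
rows((.548,-.225,.346),187.7,80,step=15); print(state()[3][:,2])
c,d=look("pics/o.png",(10,130,240,390),(60,180,340,490))
```

```text
t 17.0167 pos [ 0.5497 -0.2273  0.3467] th -172.7 q [-0.4   0.44  0.52  1.65  0.01 -0.52] F [-1.5  0.1  0.9] gap 0.295
[[1, 3, 1, -0.01, 80], [0, 0, 0, -0.0, 80], [0, 0, 0, -0.0, 80], [0, 0, 0, -0.0, 80], [0, 0, 0, -0.0, 80], [0, 0, 0, -0.0, 80], [0, 0, 0, -0.0, 80], [0, 0, 0, -0.0, 80]] end [ 0.548 -0.225  0.346] -172.3
[ 0.00465311  0.00808166 -0.99995652]
```

View pics/o.png

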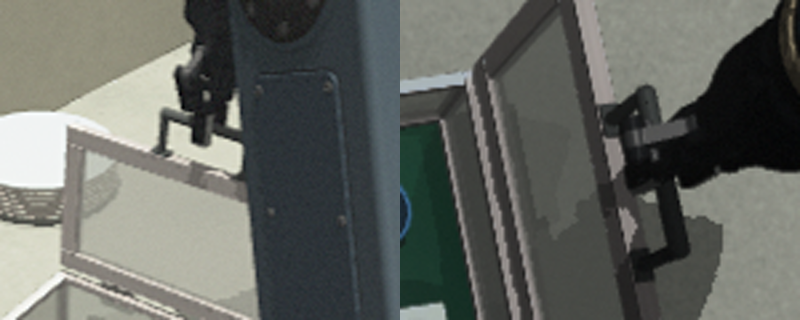

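Call:
{"name": "arm_command", "arguments": {
  "targets": [
    [0, 0, 0, 0, 18],
    [0, 0, 0, 0, 12],
    [0, 0, 0, 0, 8],
    [0, 0, 0, 0, 8]
  ],
  "force": 30
}}

```text
time: 17.45
tcp_pos: [0.5498, -0.2271, 0.3469]
tool_rot: [-0.064, 0.998, 0.004, 0.003]
wrist_force: [0.0, -0.3, -0.3]
finger_gap: 0.127
```

```bash
cat > arc.py <<'E'
from plan import *
from fit import p as P
def arc(a_step,n=8,zc=.118+.003):
    o,p,th,M=state(); c,s=np.cos(P[2]),np.sin(P[2]); ex=np.array([c,s])
    g=p+.003*M[:,2]
    lx=(g[:2]-P[:2])@ex; ly=(g[:2]-P[:2])@np.array([-s,c]); lz=g[2]-.118
    a=np.arctan2(lz,-lx); print("t",o["time"],"a",a.round(3),"r",np.hypot(lx,lz).round(4),"ly",ly.round(4),"pos",p.round(4),"th",np.degrees(th).round(1),"tilt",M[:2,2].round(3),"F",o["wrist_force"].round(1),"gap",round(o["finger_gap"],3),"q",o["q"].round(2))
    out=[]; cx,cz=lx,lz
    for i in range(n):
        a=max(a-a_step,0); nx,nz=-.225*np.cos(a),.225*np.sin(a)
        v=np.r_[(nx-cx)*ex,nz-cz]*1000; w=M.T@v; out.append([round(float(x)) for x in w]+[0,8]); cx,cz=nx,nz
    print(out)
E
python3 -c "
from arc import *
arc(.05)"
```

```text
t 17.45 a 1.646 r 0.2265 ly 0.0014 pos [ 0.5498 -0.2271  0.3469] th -172.7 tilt [0.005 0.008] F [ 0.  -0.3 -0.3] gap 0.127 q [-0.4   0.44  0.52  1.65  0.01 -0.52]
[[0, 11, 1, 0, 8], [0, 11, 0, 0, 8], [0, 11, 1, 0, 8], [0, 11, 1, 0, 8], [0, 11, 2, 0, 8], [0, 11, 2, 0, 8], [0, 11, 3, 0, 8], [0, 11, 3, 0, 8]]
```

Call:
{"name": "arm_command", "arguments": {
  "targets": [
    [0, 6, 0, 0, 8],
    [0, 11, 0, 0, 8],
    [0, 11, 1, 0, 8],
    [0, 11, 1, 0, 8],
    [0, 11, 2, 0, 8],
    [0, 11, 2, 0, 8]
  ]
}}

```text
time: 17.95
tcp_pos: [0.5412, -0.1653, 0.3424]
tool_rot: [-0.062, 0.998, 0.002, 0.003]
wrist_force: [-0.9, -1.5, -1.6]
finger_gap: 0.129
```

```bash
python3 -c "
from arc import *
arc(.05)"
```

```text
t 17.95 a 1.369 r 0.226 ly 0.0011 pos [ 0.5412 -0.1653  0.3424] th -172.8 tilt [0.007 0.004] F [-0.9 -1.5 -1.6] gap 0.129 q [-0.3   0.36  0.39  1.6   0.01 -0.42]
[[0, 11, 4, 0, 8], [0, 11, 3, 0, 8], [0, 11, 4, 0, 8], [0, 10, 4, 0, 8], [0, 10, 5, 0, 8], [0, 10, 5, 0, 8], [0, 10, 6, 0, 8], [0, 9, 6, 0, 8]]
```

Tracks the arc well; continue in short batches.

Call:
{"name": "arm_command", "arguments": {
  "targets": [
    [0, 11, 3, 0, 8],
    [0, 11, 3, 0, 8],
    [0, 11, 4, 0, 8],
    [0, 10, 4, 0, 8],
    [0, 10, 5, 0, 8],
    [0, 10, 5, 0, 8]
  ]
}}

```text
time: 18.45
tcp_pos: [0.5313, -0.0953, 0.3169]
tool_rot: [-0.063, 0.998, 0.002, 0.003]
wrist_force: [3.7, -6.2, -11.4]
finger_gap: 0.127
```

```bash
python3 -c "
from arc import *
arc(.05)"
```

```text
t 18.45 a 1.036 r 0.2277 ly 0.0007 pos [ 0.5313 -0.0953  0.3169] th -172.7 tilt [0.005 0.004] F [  3.7  -6.2 -11.4] gap 0.127 q [-0.18  0.3   0.23  1.5   0.01 -0.31]
[[0, 8, 8, 0, 8], [0, 9, 6, 0, 8], [0, 9, 7, 0, 8], [0, 9, 7, 0, 8], [0, 8, 8, 0, 8], [0, 8, 8, 0, 8], [0, 7, 9, 0, 8], [0, 7, 9, 0, 8]]
```

Call:
{"name": "arm_command", "arguments": {
  "targets": [
    [0, 6, 8, 0, 8],
    [0, 7, 8, 0, 8],
    [0, 8, 8, 0, 8],
    [0, 8, 8, 0, 8],
    [0, 7, 8, 0, 8]
  ]
}}

```text
time: 18.87
tcp_pos: [0.5252, -0.0491, 0.2785]
tool_rot: [-0.066, 0.998, 0.006, 0.006]
wrist_force: [2.3, -1.1, -2.1]
finger_gap: 0.12
```

```bash
python3 -c "
from arc import *
arc(.05)"
```

```text
t 18.8667 a 0.769 r 0.2264 ly 0.0009 pos [ 0.5252 -0.0491  0.2785] th -172.4 tilt [0.01  0.013] F [ 2.3 -1.1 -2.1] gap 0.12 q [-0.1   0.26  0.09  1.39  0.01 -0.23]
[[0, 7, 9, 0, 8], [0, 7, 9, 0, 8], [0, 7, 9, 0, 8], [0, 6, 9, 0, 8], [0, 6, 10, 0, 8], [0, 5, 10, 0, 8], [0, 5, 10, 0, 8], [0, 4, 10, 0, 8]]
```

Call:
{"name": "arm_command", "arguments": {
  "targets": [
    [0, 6, 9, 0, 8],
    [0, 7, 9, 0, 8],
    [0, 6, 9, 0, 8],
    [0, 6, 9, 0, 8],
    [0, 5, 10, 0, 8]
  ]
}}

```text
time: 19.28
tcp_pos: [0.5201, -0.0132, 0.23]
tool_rot: [-0.067, 0.998, 0.006, 0.006]
wrist_force: [2.8, -0.8, -1.2]
finger_gap: 0.127
```

```bash
python3 -c "
from arc import *
arc(.04)
from look import *
look('pics/p.png')"
```

```text
t 19.2833 a 0.501 r 0.2267 ly 0.0006 pos [ 0.5201 -0.0132  0.23  ] th -172.3 tilt [0.011 0.013] F [ 2.8 -0.8 -1.2] gap 0.127 q [-0.03  0.25 -0.05  1.26  0.01 -0.17]
[[0, 3, 9, 0, 8], [0, 4, 8, 0, 8], [0, 3, 8, 0, 8], [0, 3, 8, 0, 8], [0, 3, 9, 0, 8], [0, 2, 9, 0, 8], [0, 2, 9, 0, 8], [0, 2, 9, 0, 8]]
```

View pics/p.png

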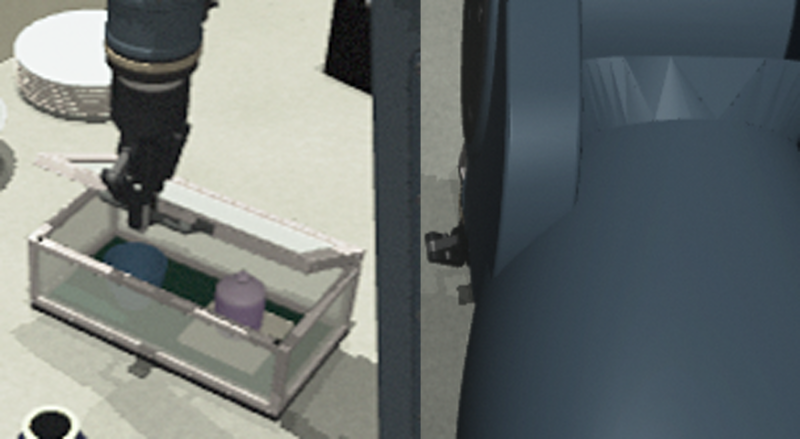

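Call:
{"name": "arm_command", "arguments": {
  "targets": [
    [0, 3, 8, 0, 8],
    [0, 4, 8, 0, 8],
    [0, 3, 8, 0, 8],
    [0, 3, 8, 0, 8],
    [0, 2, 8, 0, 8]
  ]
}}

```text
time: 19.8
tcp_pos: [0.5175, 0.0052, 0.1857]
tool_rot: [-0.068, 0.998, 0.006, 0.006]
wrist_force: [1.3, 0.8, -0.1]
finger_gap: 0.127
```

```bash
python3 -c "
from arc import *
arc(.04)"
```

```text
t 19.8 a 0.289 r 0.2268 ly 0.0005 pos [0.5175 0.0052 0.1857] th -172.2 tilt [0.011 0.013] F [ 1.3  0.8 -0.1] gap 0.127 q [ 0.    0.26 -0.14  1.15  0.01 -0.13]
[[0, 1, 9, 0, 8], [0, 2, 9, 0, 8], [0, 2, 9, 0, 8], [0, 1, 9, 0, 8], [0, 1, 9, 0, 8], [0, 1, 9, 0, 8], [0, 0, 9, 0, 8], [0, 0, 2, 0, 8]]
```

Call:
{"name": "arm_command", "arguments": {
  "targets": [
    [0, 1, 8, 0, 8],
    [0, 1, 8, 0, 8],
    [0, 2, 8, 0, 8],
    [0, 1, 8, 0, 8],
    [0, 1, 6, 0, 8]
  ]
}}

```text
time: 20.22
tcp_pos: [0.5164, 0.0132, 0.1428]
tool_rot: [-0.068, 0.998, 0.006, 0.006]
wrist_force: [2.8, -8.3, -1.6]
finger_gap: 0.127
```

```bash
python3 -c "
from arc import *
arc(.02)"
```

```text
t 20.2167 a 0.096 r 0.2265 ly 0.0005 pos [0.5164 0.0132 0.1428] th -172.2 tilt [0.01  0.013] F [ 2.8 -8.3 -1.6] gap 0.127 q [ 0.02  0.28 -0.23  1.05  0.01 -0.12]
[[0, -1, 5, 0, 8], [0, 0, 4, 0, 8], [0, 0, 4, 0, 8], [0, 0, 4, 0, 8], [0, 0, 4, 0, 8], [0, 0, 0, 0, 8], [0, 0, 0, 0, 8], [0, 0, 0, 0, 8]]
```

Call:
{"name": "arm_command", "arguments": {
  "targets": [
    [0, -1, 5, 0, 8],
    [0, -1, 4, 0, 8],
    [0, 0, 4, 0, 8],
    [0, 0, 4, 0, 8],
    [0, 0, 3, 0, 8]
  ]
}}

```text
time: 20.63
tcp_pos: [0.517, 0.0141, 0.1207]
tool_rot: [-0.069, 0.998, 0.009, 0.006]
wrist_force: [-7.2, -0.3, 37.0]
finger_gap: 0.123
```

```bash
python3 -c "
from arc import *
arc(.02)"
```

```text
t 20.6333 a -0.001 r 0.2263 ly 0.0013 pos [0.517  0.0141 0.1207] th -172.1 tilt [0.011 0.018] F [-7.2 -0.3 37. ] gap 0.123 q [ 0.02  0.3  -0.26  1.    0.02 -0.12]
[[0, -1, 0, 0, 8], [0, 0, 0, 0, 8], [0, 0, 0, 0, 8], [0, 0, 0, 0, 8], [0, 0, 0, 0, 8], [0, 0, 0, 0, 8], [0, 0, 0, 0, 8], [0, 0, 0, 0, 8]]
```

Call:
{"name": "arm_command", "arguments": {
  "targets": [
    [0, 0, -2, 0, 8],
    [0, 0, 0, 0, 8]
  ]
}}

```text
time: 20.8
tcp_pos: [0.5171, 0.0141, 0.1225]
tool_rot: [-0.069, 0.998, 0.009, 0.007]
wrist_force: [1.4, -1.8, -2.9]
finger_gap: 0.126
```

```bash
python3 -c "
from arc import *
arc(.02)"
```

```text
t 20.8 a 0.007 r 0.2264 ly 0.0013 pos [0.5171 0.0141 0.1225] th -172.1 tilt [0.012 0.019] F [ 1.4 -1.8 -2.9] gap 0.126 q [ 0.02  0.3  -0.26  1.    0.02 -0.12]
[[0, -1, 2, 0, 8], [0, 0, 0, 0, 8], [0, 0, 0, 0, 8], [0, 0, 0, 0, 8], [0, 0, 0, 0, 8], [0, 0, 0, 0, 8], [0, 0, 0, 0, 8], [0, 0, 0, 0, 8]]
```

Call:
{"name": "arm_command", "arguments": {
  "targets": [
    [0, 0, 0, 0, 16],
    [0, 0, 0, 0, 24],
    [0, 0, 0, 0, 30],
    [0, 0, 0, 0, 30]
  ]
}}

```text
time: 21.13
tcp_pos: [0.5166, 0.0142, 0.1218]
tool_rot: [-0.069, 0.998, 0.009, 0.006]
wrist_force: [0.6, -0.1, -0.1]
finger_gap: 0.356
```

Call:
{"name": "arm_command", "arguments": {
  "targets": [
    [0, 0, -6, 0, 30],
    [0, 0, -10, 0, 30],
    [0, 0, -15, 0, 30],
    [0, 0, -20, 0, 30],
    [0, 0, -25, 0, 30],
    [0, 0, -25, 0, 30],
    [0, 15, -25, 0, 30],
    [0, 20, 0, 0, 30]
  ]
}}

```text
time: 21.8
tcp_pos: [0.5089, 0.0448, 0.2584]
tool_rot: [-0.067, 0.998, 0.009, 0.005]
wrist_force: [1.9, 0.4, 0.2]
finger_gap: 0.354
```

Run:
```python
from look import *
rows((.43,.2,.3),-172,30,step=38,polar=True)
look("pics/q.png")
```

```text
t 21.8 pos [0.5089 0.0448 0.2584] th -172.3 q [ 0.08  0.22 -0.01  1.33  0.02 -0.06] F [1.9 0.4 0.2] gap 0.354
[[7, 36, -8, -0.0, 30], [10, 35, -9, -0.0, 30], [12, 35, -9, -0.0, 30], [15, 34, -9, -0.0, 30], [13, 25, -7, -0.0, 30], [0, 0, 0, -0.0, 30], [0, 0, 0, -0.0, 30], [0, 0, 0, -0.0, 30]] end [0.43 0.2  0.3 ] -172.0
```

View pics/q.png

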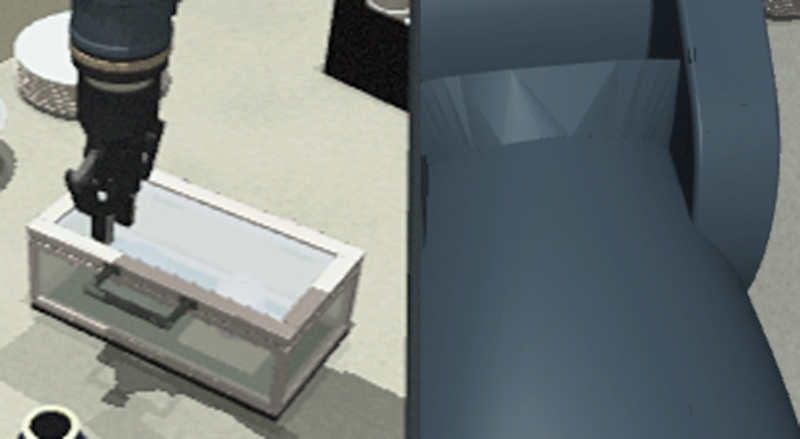

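Lid looks shut. I'll move clear toward +y for a top view and check the pot.

Call:
{"name": "arm_command", "arguments": {
  "targets": [
    [7, 36, -8, 0, 30],
    [10, 35, -9, 0, 30],
    [12, 35, -9, 0, 30],
    [15, 34, -9, 0, 30],
    [13, 30, -7, 0, 30],
    [15, 30, 0, 0, 30],
    [10, 20, 0, 0, 30],
    [0, 0, 0, 0, 30]
  ]
}}

```text
time: 22.57
tcp_pos: [0.3911, 0.2574, 0.3041]
tool_rot: [-0.067, 0.998, 0.009, 0.003]
wrist_force: [-0.3, -0.4, 0.4]
finger_gap: 0.353
```

Run:
```python
from look import *
rows((.4,.25,.3),-172,30)
look("pics/r.png")
for n in ("side","top"):
  for o in ("pot","bowl_mid","mug_mid","jar_mid"): print(n,o,[(np.round(r["bbox"]).tolist(),round(r["confidence"],2)) for r in finder.trace(n,o)][:4])
```

```text
t 22.5667 pos [0.3911 0.2574 0.3041] th -172.4 q [ 0.57  0.13 -0.01  1.42  0.01  0.44] F [-0.3 -0.4  0.4] gap 0.353
[[-8, -9, 4, -0.01, 30], [0, 0, 0, -0.0, 30], [0, 0, 0, -0.0, 30], [0, 0, 0, -0.0, 30], [0, 0, 0, -0.0, 30], [0, 0, 0, -0.0, 30], [0, 0, 0, -0.0, 30], [0, 0, 0, -0.0, 30]] end [0.4  0.25 0.3 ] -172.0
side pot [([146.0, 265.0, 34.0, 44.0], 0.6), ([208.0, 282.0, 24.0, 34.0], 0.58), ([253.0, 108.0, 109.0, 73.0], 0.56)]
side bowl_mid []
side mug_mid [([160.0, 196.0, 36.0, 43.0], 0.66)]
side jar_mid [([225.0, 201.0, 33.0, 44.0], 0.67)]
top pot []
top bowl_mid []
top mug_mid [([143.0, 123.0, 47.0, 40.0], 0.56)]
top jar_mid [([193.0, 181.0, 38.0, 37.0], 0.95)]
```

View pics/r.png

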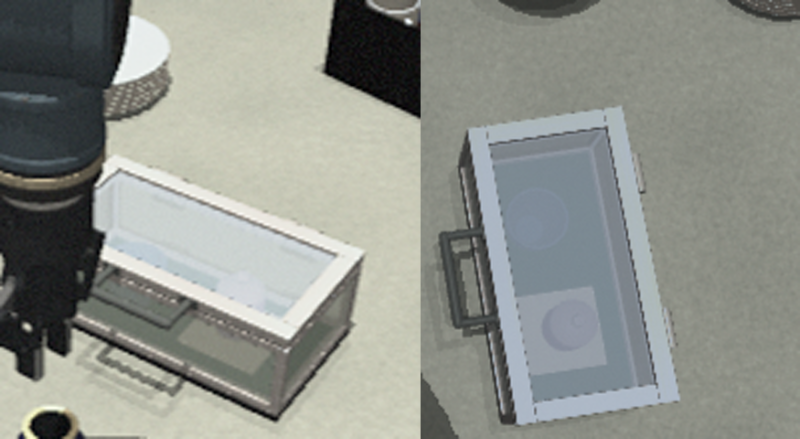

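Run:
```python
from fit import *
for a in (0,.03): print(a,proj(C["top"],W(p,[[-.225*np.cos(a),s*.05,.118+.225*np.sin(a)] for s in(1,-1)])).round(1).tolist())
from workcell import hand_in
print(hand_in())
```

```text
0 [[281.7, 148.2], [288.5, 191.7]]
0.03 [[281.9, 147.5], [288.8, 191.3]]
the job is handed in; nothing more can be done
None
```

I stood the small lilac pot on the display block with the lid still open, lowered the lid shut by its handle, and handed the job in at about 22.7 s.

**Pot:** The top view after release put it about 7 mm from the block's centre, against a limit of 25 mm, and it looked upright. It still shows standing on the block through the closed lid.

**Lid:** I held the handle all the way round the swing at roughly 0.5–0.7 rad/s, slower at the end. It met its stop with about 37 N read at the wrist. I eased back to about 0.007 rad (from the arm's position) and released it there. In the last top view the handle is within a pixel of where a shut lid would put it. That check cannot tell shut from 0.03 rad, so "fully shut" rests mainly on the stop contact.

**Other things:** The mug and the jar are in the same place to within a few pixels of detector noise. The bowl looks unmoved through the glass. The detectors did not find the bowl through the closed lid, nor the pot with a usable outline, so those two final checks are by eye. The arm was clear of everything when I handed in.

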